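# Load the orbital shaker: each vessel into the clamp of its size

## Task

Load the shaker for the next mixing run: stand each of the four closed vessels (vial, sample tube, specimen pot, amber bottle) in the spring clamp on the shaker's platform that fits its body, upright and all the way down on the clamp's base, and let go. Keep the vessels upright and lower them in gently rather than dropping them, and leave the marker and the timer on the bench where they are.

Things in the scene. Friction and masses are not known exactly. Their poses are not given: they have to be found in the camera images.
- vial_mid (a point): small clear glass vial with a white label and a ribbed black screw cap, standing upright: body 18 mm across, 75 mm tall, cap 20 mm across over the top 18 mm. Origin on its axis, half-way up (37.5 mm above its foot); z up along the axis.
- tube_mid (a point): white sample tube with a teal screw cap, standing upright: body 28 mm across, 94 mm tall, flat foot, cap 30 mm across over the top 20 mm. Origin on its axis, half-way up (47 mm above its foot); z up.
- pot_mid (a point): white specimen pot with a white ribbed screw lid, standing upright: body 42 mm across, 83 mm tall, lid 48 mm across over the top 15 mm. Origin on its axis, half-way up (41.5 mm above its foot); z up.
- bottle_mid (a point): amber glass reagent bottle with an orange screw cap, standing upright: body 60 mm across up to 56 mm height, then a shoulder; 100 mm tall, cap 38 mm across over the top 26 mm. Origin on its axis, half-way up (50 mm above its foot); z up. Grip it by the cap.
- clamp_vial_seat (a point): clamp with the smallest bore, the one for the vial: steel disc with four upright spring fingers, 20 mm clear between them, flared to a 38 mm mouth, 34 mm tall over the platform. Origin: centre of the disc's upper face, where the foot of the vessel stands (76 mm over the bench); z up. Fixed on the dark square platform of a white shaker.
- clamp_tube_seat (a point): clamp with the second smallest bore, the one for the tube: steel disc with four upright spring fingers, 30 mm clear between them, flared to a 48 mm mouth, 40 mm tall over the platform. Origin: centre of the disc's upper face, where the foot of the vessel stands (76 mm over the bench); z up. The platform is 236 mm square, 72 mm above the bench; the shaker stands fixed, switched off, maybe turned.
- clamp_pot_seat (a point): clamp with the second largest bore, the one for the pot: steel disc with four upright spring fingers, 44 mm clear between them, flared to a 62 mm mouth, 36 mm tall over the platform. Origin: centre of the disc's upper face, where the foot of the vessel stands (76 mm over the bench); z up. The four clamps stand in a square about 112 mm apart, any clamp in any corner.
- clamp_bottle_seat (a point): clamp with the largest bore, the one for the bottle: steel disc with four upright spring fingers, 62 mm clear between them, flared to a 80 mm mouth, 38 mm tall over the platform. Origin: centre of the disc's upper face, where the foot of the vessel stands (76 mm over the bench); z up. Finger tips give about 2 mm for 1 N and spring back; a vessel of the clamp's size has 1 mm to spare all round.
- marker_mid (a point): bystander: white felt marker with a blue cap, 142 x 14 x 12 mm, lying on the bench among the vessels. Loose; origin at its centre.
- timer_mid (a point): bystander: white bench timer with a green knob, 62 x 62 x 34 mm, standing on the bench behind the vessels. Loose; origin at its centre.
Mind the look-alikes: they are no part of the job. What is shaped like the part that bears bottle_mid but green is not meant.

How it is judged (in metres and radians):
At the end, for the whole second after the job is handed in: Vial, tube, pot and bottle each stand in the clamp of their own size: axis within 8 mm of the clamp's centre, foot within 5 mm of the clamp's base in height, less than 7 degrees from upright, released and at rest (slower than 20 mm/s) (horizontal distance between vial_mid and clamp_vial_seat below 0.008 m and z of vial_mid in the frame of clamp_vial_seat between 0.0325 and 0.0425 m and angle between each of vial_mid, tube_mid, pot_mid, bottle_mid's own z axis and vertical below 0.12 rad and linear speed of each of vial, tube, pot, bottle below 0.02 m/s and horizontal distance between tube_mid and clamp_tube_seat below 0.008 m and z of tube_mid in the frame of clamp_tube_seat between 0.042 and 0.052 m and horizontal distance between pot_mid and clamp_pot_seat below 0.008 m and z of pot_mid in the frame of clamp_pot_seat between 0.0365 and 0.0465 m and horizontal distance between bottle_mid and clamp_bottle_seat below 0.008 m and z of bottle_mid in the frame of clamp_bottle_seat between 0.045 and 0.055 m); the robot touches nothing.
It fails at once if a vessel is tipped over (more than 45 degrees from upright) (angle between any of vial_mid, tube_mid, pot_mid, bottle_mid's own z axis and vertical above 0.8 rad).
It fails at once if a vessel is dropped: it moves faster than 0.9 m/s (a fall of about 40 mm) out of the fingers ((linear speed of vial above 0.9 m/s and contact force between vial and the fingers below 0.02 N) or (linear speed of tube above 0.9 m/s and contact force between tube and the fingers below 0.02 N) or (linear speed of pot above 0.9 m/s and contact force between pot and the fingers below 0.02 N) or (linear speed of bottle above 0.9 m/s and contact force between bottle and the fingers below 0.02 N)).
It fails at once if the marker or the timer is shifted by more than 25 mm (distance of any of marker_mid, timer_mid from where it was at the start of the episode above 0.025 m).
It also fails if it takes over 104 s, if anything falls off the work surface, if the arm or the gripper's body presses on something with over 40 N, if the wrist force passes 120 N, or if a joint passes its speed limit or range.

## Robot

A 6-joint arm with a two-finger parallel gripper is mounted at the origin on a cart in front of the work surface, level with it; the furniture and walls round the work are solid. World frame = base frame: x ahead of the robot, y to its left, z up, the work surface at z = 0. Lengths are in mm, angles in rad, forces in N, time in s.
With the tool pointing down it reaches from about 400 to 925 mm from the base axis. Payload 12.5 kg.
Tool frame: the origin (TCP) lies midway between the tips of the shut fingers; the grasp point (between the pads) lies 19 mm behind it; z points along the fingers, y is the line along which they close (so a half turn about z gives the same grasp; the last joint's range is limited). The gripper opens to 95 mm and grips with 3 to 60 N. Pads are 20 mm wide; open, the fingers measure 119 mm over their backs; the gripper's body (75 mm by 180 mm) begins 59 mm behind the grasp point.
Start: joints at [-1.254, 0.491, 1.559, -0, 1.092, -0.106], TCP at [256.471, -569.973, 214.661] pointing down, gripper open.
Joint ranges: [-3.1, 3.1], [-0.84, 2.19], [0.05, 2.79], [-1.13, 4.28], [0.06, 2.93], [-2.69, 2.69]. Speed limits (rad/s): [2.22, 2.22, 2.79, 3.14, 3.14, 3.14].

## Interface

Orientations are given as [roll, pitch, yaw] about the fixed x, y, z axes, in that order (R = Rz(yaw) Ry(pitch) Rx(roll)).
In Python, from cell import readout, eyes, env gives the robot as it stands.
- The arm moves only by the tool move_arm, never from a script. Its argument "plan" is a list of rows, each a list of 3 entries, a list of its own where there are three numbers: the turn, a rotation vector about the tool's x, y, z in degrees, then the shift along the tool's x, y, z in m, then the gripper command: -1 is shut, 1 is fully open, values between are in proportion. In form: [[[ax, ay, az], [x, y, z], jaw], ...]. A call has 1 to 5 rows; each row is the pose to reach, as a shift and turn from the pose commanded when the call began, along the tool's axes at that moment; what a row does not reach only later rows make up. A row lasts 1/8 s, in which the tool goes at most 62.5 mm and 10.7 degrees, less where a joint would pass 70% of its speed; a pose out of reach is approached as far as the arm can. A call with a gripper value outside its range is refused whole. The fingers move at their own pace and stop on an object; the grip force is fixed at half the most. Time passes only in rows, so rows that repeat a pose let the fingers close. It gives the time, the measured TCP pose, the force, the opening and the grip force at its end, in the units of the state.
- readout.state(): the state, without advancing time (a new reading comes with each control period).
- eyes.read_camera(name): name is "side" or "top"; returns a dict with "img" (384x512x3 uint8, red, green, blue), "K" (3x3 intrinsics, pixels), "extrinsics" (4x4, takes a point from camera to world coordinates). Camera axes: x right, y up, looking along -z (the intrinsics and any distortion apply to the point x, -y, -z); pixel columns grow to the right and rows downward; lengths in mm; the calibration is good to about 2 mm. A picture is of the moment at which its call begins. There is no depth.
- env.job_done(): hands the job in; it is judged then, once.
Trained networks look in a picture, given as the dict that the camera call returned (one of the last four; its "shot" number tells which), for a name from the list of things; names that differ only in an ending like _2 or _b are one class to them, and where a whole thing is asked for, a point or a joint stands for the part that bears it (a point fixed in the world has none). Each returns a list of dicts, best first, with "score" (0 to 1); they miss things now and then, are a little off and sometimes report something else, mostly with a low value. They report only what shows in the picture. A call takes as long as a camera call. They do not tell look-alikes from the thing itself.
- eyes.cut_out(picture, name): "mask" (384x512 bool, what is visible of it) and "uv" ([column, row] in pixels, amid what is visible of it).
The state is a dict: "t": time; "joints": joint angles; "qvel": joint speeds; "tau": joint torques, N m; "eef_pos": TCP position; "tcp_rot": TCP orientation; "ft_force": force on the tool from outside, world axes, zero at the start; "moment": the same for the moment, N m; "opening": opening from 0.0 (shut) to 1.0 (fully open); "grip_force": force on a finger pad.
Only numpy, scipy, OpenCV 4.12 (cv2) and the standard library are available. Lean on these libraries where they do the work, as an engineer would, in place of code of your own. Each camera call takes 0.05 s, during which the arm holds its last target. There are 200 camera calls.

## Working session

There is one attempt and no reset: what is moved stays moved. The work goes in short steps, Python scripts to look and compute and a tool call to move; the robot and the scene stay as the last step left them, time stands still between calls to the robot, and variables do not carry over. Pictures are saved under pics/ and viewed, at most 14 in all, crops included, and the job is handed in when it is done.

Besides the shell and the picture viewer there is one more tool, called after ">>>" as name([rows], argument=value, ...), one row to a line, values as JSON. move_arm: Moves the arm, as the interface text tells. Its arguments: {"type":"object","properties":{"plan":{"type":"array","items":{"type":"array"}}},"required":["plan"]}

```bash
ls; mkdir -p pics; cat > h.py <<'E'
import numpy as np, cv2
from cell import readout, eyes, env
def ray(p,uv):
    K=np.array(p["K"]);E=np.array(p["extrinsics"])
    d=np.linalg.solve(K,[uv[0],uv[1],1.]);d=np.array([d[0],-d[1],-d[2]])
    return E[:3,3],E[:3,:3]@d
def at_z(p,uv,z):
    o,d=ray(p,uv);return o+d*(z-o[2])/d[2]
def proj(p,X):
    K=np.array(p["K"]);E=np.array(p["extrinsics"])
    c=E[:3,:3].T@(np.asarray(X,float)-E[:3,3]);c=K@[c[0],-c[1],-c[2]];return c[:2]/c[2]
N=["vial_mid","tube_mid","pot_mid","bottle_mid","clamp_vial_seat","clamp_tube_seat","clamp_pot_seat","clamp_bottle_seat","marker_mid","timer_mid"]
E
python3 - <<'E'
from h import *
for c in("top","side"):
    p=eyes.read_camera(c)
    cv2.imwrite(f"pics/{c}0.png",cv2.resize(p["img"][:,:,::-1],(800,600),interpolation=cv2.INTER_CUBIC))
    print(c,[k for k in p],np.round(p["extrinsics"],3).tolist(),np.round(p["K"],1).tolist())
    for n in N:
        for r in eyes.cut_out(p,n)[:3]:
            m=r["mask"];ys,xs=np.where(m)
            print(n,round(r["score"],2),np.round(r["uv"],1),m.sum(),xs.min(),xs.max(),ys.min(),ys.max())
print(readout.state())
E
```

```text
pics
top ['img', 'K', 'extrinsics', 'shot'] [[0.001, 0.988, -0.153, 396.273], [-1.0, 0.002, 0.01, -64.82], [0.01, 0.153, 0.988, 1011.561], [0.0, 0.0, 0.0, 1.0]] [[356.9, 0.0, 254.4], [0.0, 356.9, 188.9], [0.0, 0.0, 1.0]]
vial_mid 0.38 [299.4 222.7] 51 294 301 218 225
tube_mid 0.48 [365.1 178.4] 207 353 372 169 184
pot_mid 0.85 [313.9 179.6] 313 304 323 169 189
bottle_mid 0.77 [342.6 218.5] 474 333 359 207 229
bottle_mid 0.76 [361.7 258.4] 538 347 375 247 270
bottle_mid 0.69 [314.6 178.7] 326 304 323 169 189
clamp_vial_seat 0.61 [200.  220.2] 134 193 205 212 223
clamp_vial_seat 0.47 [313.6 181.2] 332 303 324 169 189
clamp_tube_seat 0.69 [197.7 217.9] 170 191 205 211 224
clamp_tube_seat 0.62 [166.1 170.1] 275 156 176 159 177
clamp_pot_seat 0.66 [151.  210.8] 459 140 165 199 220
clamp_bottle_seat 0.85 [205.4 175.1] 655 192 223 159 190
marker_mid 0.74 [327.  200.6] 168 306 351 197 204
timer_mid 0.97 [287.  127.4] 461 275 300 118 143
side ['img', 'K', 'extrinsics', 'shot'] [[-0.823, 0.291, -0.488, 121.11], [-0.568, -0.397, 0.721, 554.326], [0.016, 0.87, 0.492, 475.574], [0.0, 0.0, 0.0, 1.
[... 536 characters left out ...]
[234.4 172.4] 301 222 244 166 181
{'t': 1.1, 'joints': array([-1.25361557e+00,  4.90922998e-01,  1.55887452e+00, -2.41383652e-05,
        1.09169365e+00, -1.05606911e-01]), 'qvel': array([ 0.00036943, -0.00076607,  0.00016189,  0.00116045,  0.00137663,
       -0.00116195]), 'tau': array([-2.06725454e-03, -6.12496161e+01, -2.58422166e+01,  6.91507082e-02,
        4.46819281e-02, -1.95357313e-05]), 'eef_pos': array([ 256.4615101 , -569.99297799,  214.65543761]), 'tcp_rot': array([3.14149399e+00, 3.19997597e-05, 4.22798789e-01]), 'ft_force': array([ 0.14265045,  0.05722742, -0.01416947]), 'moment': array([ 0.00535673,  0.00283126, -0.05977717]), 'grip_force': 0.0, 'opening': 1.0019894331095114}
```

View pics/top0.png

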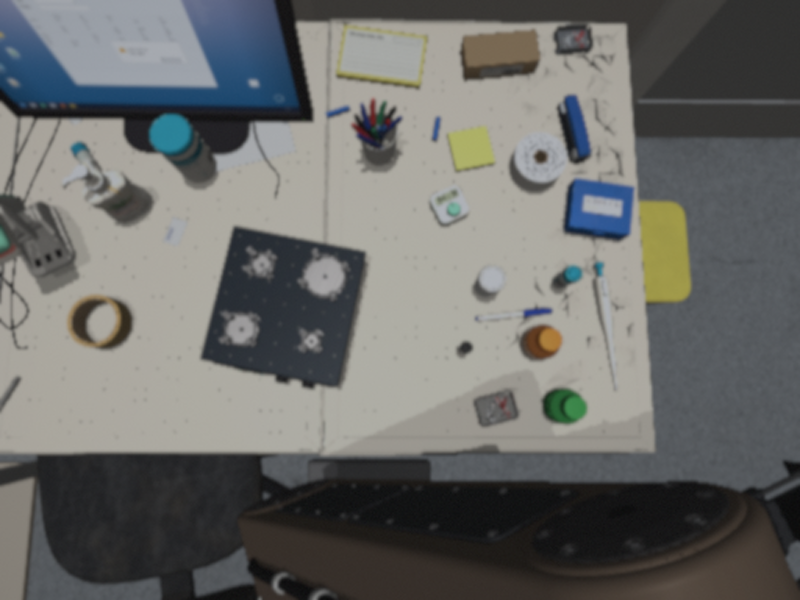

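View pics/side0.png

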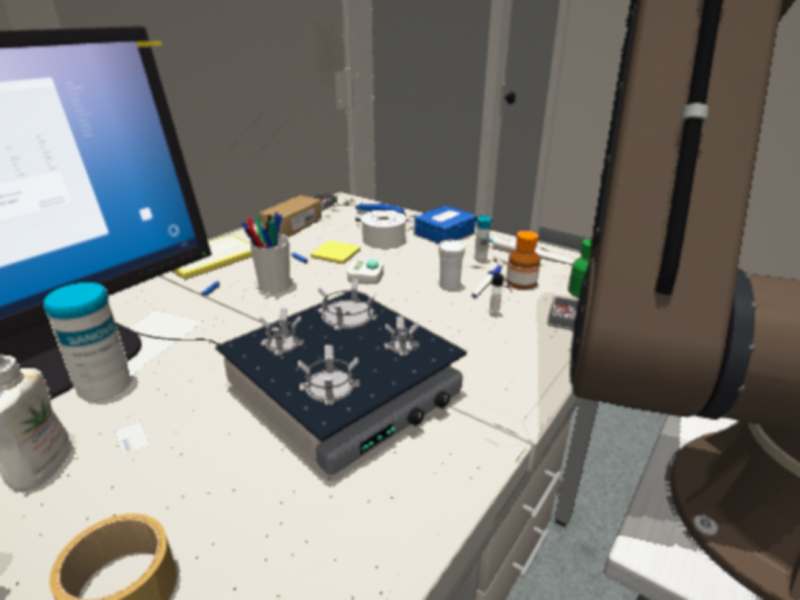

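The top view (800x600) shows the vessels at these pixels: vial (465,347), tube (571,274), pot (490,280), amber bottle (543,341). The green bottle at (565,405) is a look-alike. The clamps are bottle (324,275), pot (240,328), tube (260,264) and vial (311,341). Next I'll fit silhouettes in both cameras and check them in one crop.

```bash
cat >> h.py <<'E'
from scipy.optimize import minimize
V={"vial_mid":[(0,9),(57,9),(57,10),(75,10)],"tube_mid":[(0,14),(74,14),(74,15),(94,15)],
"pot_mid":[(0,21),(68,21),(68,24),(83,24)],"bottle_mid":[(0,30),(56,30),(74,19),(100,19)]}
A=np.linspace(0,2*np.pi,24)
S=4
def sil(p,prof,x,y,z0=0):
    out=np.zeros((384*S,512*S),np.uint8)
    for (a,ra),(b,rb) in zip(prof[:-1],prof[1:]):
        pts=np.array([proj(p,[x+r*np.cos(t),y+r*np.sin(t),z0+h]) for h,r in((a,ra),(b,rb)) for t in A])
        cv2.fillPoly(out,[cv2.convexHull(np.round((pts+.5)*S).astype(np.int32))],1)
    return out
def fit(views,prof,x0,z0=0):
    ms=[(p,cv2.resize(m.astype(np.uint8),None,fx=S,fy=S,interpolation=0)) for p,m in views]
    def c(v):
        t=0
        for p,m in ms:
            s=sil(p,prof,v[0],v[1],z0); t+=(s&m).sum()/max(1,(s|m).sum())
        return -t
    r=minimize(c,x0,method="Nelder-Mead",options=dict(initial_simplex=[x0,[x0[0]+8,x0[1]],[x0[0],x0[1]+8]],xatol=.2,fatol=1e-4))
    return r.x,-r.fun/len(ms)
def square(p):
    c=[proj(p,[520,120,72])]
    return c
E
cat > m1.py <<'E'
from h import *
pt=eyes.read_camera("top");ps=eyes.read_camera("side")
pos={}
for n in V:
    a=eyes.cut_out(pt,n)[0];b=eyes.cut_out(ps,n)[0]
    x0=at_z(pt,a["uv"],50)[:2]
    for tag,vw in(("t",[(pt,a["mask"])]),("s",[(ps,b["mask"])]),("both",[(pt,a["mask"]),(ps,b["mask"])])):
        x,s=fit(vw,V[n],x0);print(n,tag,np.round(x,1),round(s,2))
    pos[n]=x
# platform outline
def quad(p,lo):
    g=p["img"].max(2);m=(g<70).astype(np.uint8)
    k,l,st,_=cv2.connectedComponentsWithStats(cv2.morphologyEx(m,cv2.MORPH_CLOSE,np.ones((9,9))))
    i=l[lo[1],lo[0]];q=(l==i).astype(np.uint8)
    return q
q=quad(pt,(180,197));print(q.sum())
c=cv2.findContours(q,0,2)[0][0]
ap=cv2.approxPolyDP(cv2.convexHull(c),5,True)[:,0];print(ap.tolist())
W=np.array([at_z(pt,u,72)[:2] for u in ap]);print(np.round(W,0).tolist(),np.round(cv2.minAreaRect(np.array([at_z(pt,u[0],72)[:2] for u in c],np.float32)),2) if 0 else cv2.minAreaRect(np.array([at_z(pt,u[0],72)[:2] for u in c],np.float32)))
for n,u,us in(("bottle",(207,176),(221,200)),("pot",(154,210),(210,244)),("tube",(167,169),(180,220)),("vial",(199,218),(258,218))):
    print(n,np.round(at_z(pt,u,78)[:2]),np.round(at_z(ps,us,78)[:2]))
im=[]
t=pt["img"][150:275,130:390,::-1].copy()
t=cv2.resize(t,None,fx=3,fy=3,interpolation=cv2.INTER_CUBIC)
cv2.imwrite("pics/crop1.png",t)
E
python3 m1.py
```

```text
vial_mid t [ 456.1 -190.5] 0.87
vial_mid s [ 458.6 -193.4] 0.71
vial_mid both [ 456.6 -190.8] 0.79
tube_mid t [ 580.4 -372.5] 0.9
tube_mid s [ 581.  -373.5] 0.91
tube_mid both [ 580.5 -372.5] 0.91
pot_mid t [ 573.5 -236. ] 0.88
pot_mid s [ 571.7 -234.6] 0.94
pot_mid both [ 572.5 -235.3] 0.91
bottle_mid t [ 358.7 -361.2] 0.92
bottle_mid s [ 355.1 -361.9] 0.0
bottle_mid both [ 358.7 -361.2] 0.46
6131
[[150, 146], [232, 162], [216, 245], [197, 247], [130, 228]]
[[659.0, 208.0], [615.0, -14.0], [394.0, 25.0], [389.0, 74.0], [438.0, 250.0]] ((520.3352661132812, 117.64168548583984), (232.79571533203125, 239.91793823242188), 78.70574951171875)
bottle [576.  51.] [573.  56.]
pot [485. 188.] [486. 188.]
tube [594. 158.] [588. 165.]
vial [464.  70.] [464.  66.]
```

View pics/crop1.png

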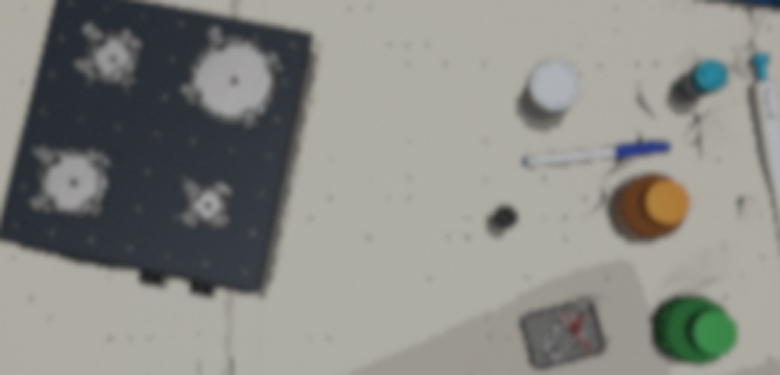

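The crop shows amber bottle at crop (650,205), orange cap, which is the one meant. The green bottle at (695,330) is the look-alike, which the network ranked first this time. The clamp sizes are clear from the discs: bottle (234,80), pot (74,183), tube (113,59), vial (208,205).

```bash
python3 - <<'E'
from h import *
pt=eyes.read_camera("top");ps=eyes.read_camera("side")
am=lambda p,n:min(eyes.cut_out(p,n),key=lambda r:p["img"][r["mask"]].astype(float).mean(0)@[-1,1,.3])
a=am(pt,"bottle_mid");b=am(ps,"bottle_mid");print(a["uv"],b["uv"])
for vw in([(pt,a["mask"])],[(ps,b["mask"])],[(pt,a["mask"]),(ps,b["mask"])]): print(fit(vw,V["bottle_mid"],at_z(pt,a["uv"],50)[:2]))
C={"bottle":(207.8,176.5),"tube":(167.5,169.5),"pot":(154.5,210.8),"vial":(199.2,218.2)}
P=np.array([at_z(pt,u,76)[:2] for u in C.values()]);print(np.round(P,1).tolist())
d=np.linalg.norm(P-np.roll(P,1,0),axis=1);print(d.round(1))
Q=np.array([(-56,-56),(-56,56),(56,56),(56,-56)])*1. # cyc order
c=P.mean(0);z=(P-c)@[1,1j];w=Q@[1,1j]
for w_ in(w,w.conj()):
    k=(z*w_.conj()).sum();k/=abs(k);f=k*w_;print(abs(f-z).round(1),np.degrees(np.angle(k)),np.c_[f.real+c[0],f.imag+c[1]].round(1).tolist())
# side check of projections of the fitted centers
g=cv2.resize(ps["img"][160:290,120:340,::-1],None,fx=3,fy=3,interpolation=cv2.INTER_CUBIC)
for x in P:
    u=(proj(ps,[*x,76])-[120,160]+.5)*3;cv2.drawMarker(g,tuple(int(i) for i in u),(0,0,255),0,8,1)
    pass
cv2.imwrite("pics/side1.png",g)
E
```

```text
[345.3, 218.0] [333.1, 170.1]
(array([ 468.64405379, -326.00529953]), np.float64(0.8811942517343905))
(array([ 468.97841594, -328.05161443]), np.float64(0.9210646249202443))
(array([ 468.65868888, -327.34498974]), np.float64(0.9004829413156469))
[[574.7, 49.5], [593.5, 157.3], [482.9, 187.1], [463.7, 69.7]]
[112.8 109.4 114.5 119. ]
[  9.4 155.9   8.6 158.6] 73.10801358713555 [[566.0, 46.1], [458.9, 78.6], [491.4, 185.8], [598.6, 153.2]]
[2.  2.9 5.7 2.2] 168.8685865979295 [[572.8, 50.2], [594.5, 160.1], [484.6, 181.7], [463.0, 71.8]]
```

View pics/side1.png

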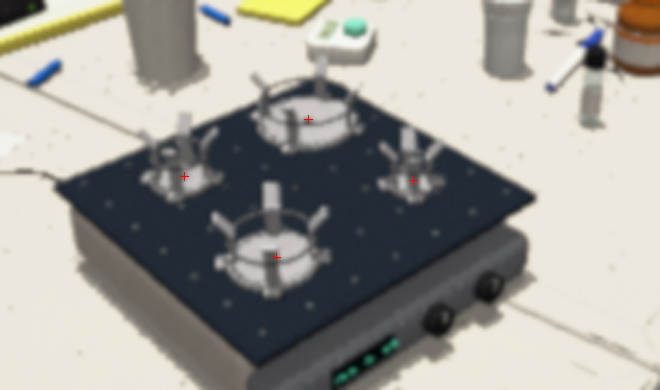

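>>> move_arm([
  [[0,0,10],[0.06,-0.027,0],1],
  [[0,0,20],[0.115,-0.053,0],1],
  [[0,0,24.22],[0.17,-0.078,0],1],
  [[0,0,24.22],[0.225,-0.103,0],1],
  [[0,0,24.22],[0.275,-0.126,0],1],
])

```text
t: 2.42
eef_pos: [456.8, -340.5, 214.8]
tcp_rot: [3.141, -0.0, 0.0]
ft_force: [0.4, -0.8, 0.3]
opening: 1.0
grip_force: 0.0
```

```bash
python3 - <<'E'
from h import *
s=readout.state();print(s["t"],s["eef_pos"],s["tcp_rot"],s["joints"])
pt=eyes.read_camera("top");ps=eyes.read_camera("side")
C={"bottle":((574.7,49.5),32),"tube":((593.5,157.3),17),"pot":((482.9,187.1),23),"vial":((463.7,69.7),12)}
for n,(x,r) in C.items():
    o=[]
    for p in(pt,ps):
        u=proj(p,[*x,76]).round().astype(int);g=cv2.cvtColor(p["img"],cv2.COLOR_RGB2GRAY).astype(np.float32)
        g=cv2.resize(g,None,fx=S,fy=S,interpolation=cv2.INTER_CUBIC)
        # correlate with disc template rendered at candidate offsets
        best=None
        for dx in range(-9,10):
            for dy in range(-9,10):
              def ell(rr):
                pts=np.array([proj(p,[x[0]+dx+rr*np.cos(t),x[1]+dy+rr*np.sin(t),76]) for t in A]);pts=(pts+.5)*S-.5
                return cv2.remap(g,pts[:,0].astype(np.float32)[None],pts[:,1].astype(np.float32)[None],1).mean()
              for R in(r-2,r,r+2,r+4):
                v=ell(R-3)-ell(R+4)
                if best is None or v>best[0]: best=(v,x[0]+dx,x[1]+dy,R)
        o.append(np.round(best,1))
    print(n,o)
E
```

```text
2.425 [ 456.76612653 -340.54800544  214.84791329] [ 3.14125385e+00 -3.63753042e-04  3.48961954e-04] [-7.56582624e-01  4.12001090e-01  1.69699944e+00  4.07051027e-06
  1.03209504e+00  8.13862715e-01]
bottle [array([ 64.6, 574.7,  50.5,  32. ]), array([ 69.1, 572.7,  52.5,  36. ])]
tube [array([ 51.5, 594.5, 158.3,  15. ]), array([ 62.1, 589.5, 164.3,  17. ])]
pot [array([ 59.5, 483.9, 189.1,  23. ]), array([ 76.1, 482.9, 192.1,  27. ])]
vial [array([ 64.1, 464.7,  70.7,  10. ]), array([ 62.4, 472.7,  78.7,  10. ])]
```

>>> move_arm([
  [[0,0,0],[0.012,-0.013,0.03],1],
  [[0,0,0],[0.012,-0.013,0.07],1],
  [[0,0,0],[0.012,-0.013,0.11],1],
  [[0,0,0],[0.012,-0.013,0.135],1],
  [[0,0,0],[0.012,-0.013,0.143],1],
])

```text
t: 3.15
eef_pos: [466.9, -329.3, 70.4]
tcp_rot: [-3.14, 0.002, -0.0]
ft_force: [0.4, -0.2, 0.2]
opening: 0.999
grip_force: 0.0
```

>>> move_arm([
  [[0,0,0],[0,0,0],0],
  [[0,0,0],[0,0,0],-1],
  [[0,0,0],[0,0,0],-1],
  [[0,0,0],[0,0,0],-1],
  [[0,0,0],[0,0,0],-1],
])

```text
t: 3.78
eef_pos: [467.6, -329.3, 71.9]
tcp_rot: [3.141, -0.0, 0.0]
ft_force: [0.6, 0.8, 0.5]
opening: 0.528
grip_force: 0.0
```

>>> move_arm([
  [[0,0,0],[0,0,0],-1],
  [[0,0,0],[0,0,0],-1],
  [[0,0,0],[0,0,0],-1],
  [[0,0,0],[0,0,0],-1],
])

```text
t: 4.28
eef_pos: [467.5, -329.2, 71.6]
tcp_rot: [-3.142, 0.0, 0.0]
ft_force: [0.2, 0.4, -0.2]
opening: 0.396
grip_force: 30.0
```

>>> move_arm([
  [[0,0,0],[0,0,-0.01],-1],
  [[0,0,0],[0,0,-0.03],-1],
  [[0,0,0],[0,0,-0.06],-1],
  [[0,0,0],[0,0,-0.1],-1],
  [[0,0,0],[0,0,-0.13],-1],
])

```text
t: 4.9
eef_pos: [467.6, -329.3, 203.9]
tcp_rot: [3.141, -0.001, 0.0]
ft_force: [0.6, 0.6, -1.5]
opening: 0.393
grip_force: 30.0
```

>>> move_arm([
  [[0,0,0],[0.006,-0.02,-0.01],-1],
  [[0,0,0],[0.017,-0.06,-0.01],-1],
  [[0,0,0],[0.029,-0.105,-0.01],-1],
  [[0,0,0],[0.042,-0.15,-0.01],-1],
  [[0,0,0],[0.054,-0.195,-0.01],-1],
])

```text
t: 5.52
eef_pos: [521.4, -131.6, 211.1]
tcp_rot: [-3.141, 0.001, 0.0]
ft_force: [-0.3, -0.9, -2.1]
opening: 0.397
grip_force: 30.0
```

>>> move_arm([
  [[0,0,0],[0.012,-0.045,0],-1],
  [[0,0,0],[0.024,-0.09,0],-1],
  [[0,0,0],[0.037,-0.13,0],-1],
  [[0,0,0],[0.047,-0.165,0],-1],
  [[0,0,0],[0.052,-0.183,0],-1],
])

```text
t: 6.15
eef_pos: [573.1, 51.2, 211.0]
tcp_rot: [-3.142, 0.001, 0.002]
ft_force: [-0.5, 0.0, -1.9]
opening: 0.394
grip_force: 30.0
```

```bash
cat > look.py <<'E'
import sys
from h import *
n=sys.argv[1];seat=[float(v) for v in sys.argv[2:4]]
s=readout.state();e=s["eef_pos"];print("eef",e.round(1),s["tcp_rot"].round(3),s["t"],s["opening"])
z0=float(sys.argv[4]) # foot height
v=[]
for c in("top","side"):
    p=eyes.read_camera(c);rs=eyes.cut_out(p,n)
    u=proj(p,[e[0],e[1],z0+30])
    rs=[r for r in rs if np.hypot(*(np.array(r["uv"])-u))<25]
    if rs:
        x,q=fit([(p,rs[0]["mask"])],V[n],e[:2],z0);print(c,x.round(1),round(q,2));
    if c=="side":
        sc=proj(p,[*seat,76]);o=(sc-[60,85]).round().astype(int).clip(0)
        g=cv2.resize(p["img"][o[1]:o[1]+120,o[0]:o[0]+140,::-1],None,fx=5,fy=5,interpolation=cv2.INTER_CUBIC)
        dr=lambda X,col,k:cv2.drawMarker(g,tuple(int(i) for i in (proj(p,X)-o+.5)*5),col,0,k,1)
        dr([*seat,76],(0,0,255),14);dr([e[0],e[1],z0],(0,255,0),14);dr([e[0],e[1],110],(255,0,0),14)
        cv2.imwrite(sys.argv[5],g)
E
python3 look.py bottle_mid 574 51 143 pics/b1.png
```

```text
eef [573.1  51.2 211. ] [-3.142e+00  1.000e-03  2.000e-03] 6.15 0.39354100953109356
top [538.8   4.4] 0.2
side [571.4  54.2] 0.85
```

View pics/b1.png

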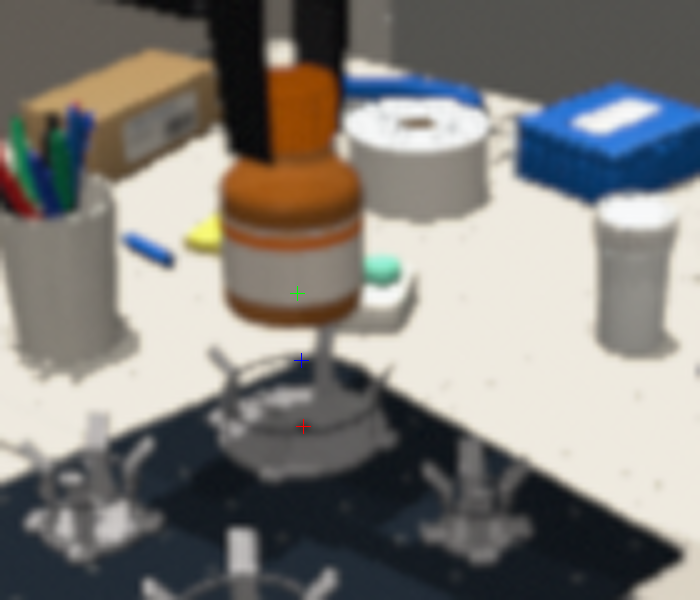

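>>> move_arm([
  [[0,0,0],[-0.001,0.001,0.01],-1],
  [[0,0,0],[-0.001,0.001,0.022],-1],
  [[0,0,0],[-0.001,0.001,0.034],-1],
  [[0,0,0],[-0.001,0.001,0.044],-1],
  [[0,0,0],[-0.001,0.001,0.05],-1],
])

```text
t: 6.98
eef_pos: [572.7, 47.6, 161.0]
tcp_rot: [3.141, -0.0, -0.0]
ft_force: [0.7, -0.8, -0.5]
opening: 0.394
grip_force: 30.0
```

>>> move_arm([
  [[0,0,0],[0,0,0.004],-1],
  [[0,0,0],[0,0,0.008],-1],
  [[0,0,0],[0,0,0.01],-1],
  [[0,0,0],[0,0,0.01],-1],
])

```text
t: 7.48
eef_pos: [572.6, 47.7, 151.6]
tcp_rot: [3.141, -0.0, 0.0]
ft_force: [1.9, -3.9, -1.7]
opening: 0.397
grip_force: 30.0
```

>>> move_arm([
  [[0,0,0],[0,0,0],-1],
  [[0,0,0],[0,0,0],-1],
])

```text
t: 7.72
eef_pos: [572.5, 47.7, 151.6]
tcp_rot: [3.141, -0.0, 0.0]
ft_force: [1.7, -1.4, -0.9]
opening: 0.397
grip_force: 30.0
```

```bash
python3 look.py bottle_mid 574 51 80 pics/b2.png; python3 -c "
from h import *
s=readout.state();print(s['ft_force'],s['moment'])"
```

```text
eef [572.5  47.7 151.6] [ 3.141 -0.     0.   ] 7.725 0.3974159500521747
side [575.5  47.7] 0.78
[ 2.08307304 -2.62864173 -1.23018756] [-0.56706176 -0.3989333  -0.0049241 ]
```

View pics/b2.png

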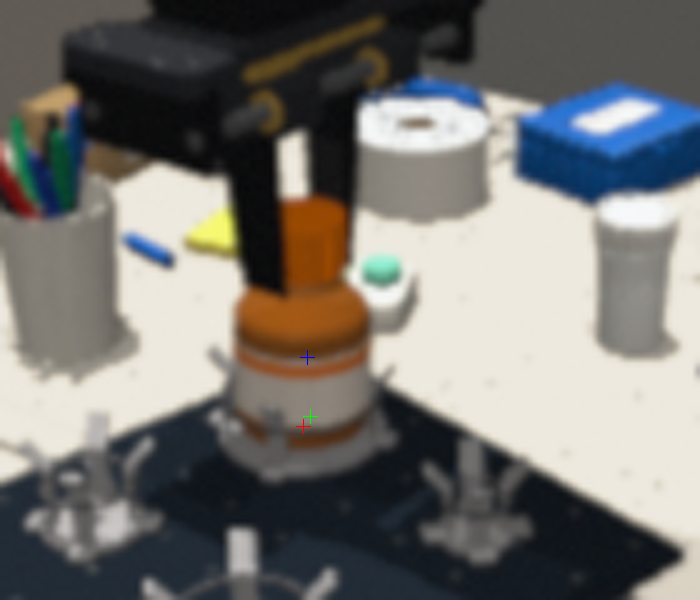

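>>> move_arm([
  [[0,0,0],[0,0,0.002],-1],
  [[0,0,0],[0,0,0.0035],-1],
  [[0,0,0],[0,0,0.0045],-1],
  [[0,0,0],[0,0,0.0045],-1],
])

```text
t: 8.43
eef_pos: [573.0, 47.7, 147.6]
tcp_rot: [3.141, -0.001, 0.0]
ft_force: [1.8, -3.2, 4.9]
opening: 0.396
grip_force: 30.0
```

>>> move_arm([
  [[0,0,0],[0,0,0],-0.1],
  [[0,0,0],[0,0,0],0.1],
  [[0,0,0],[0,0,0],0.3],
  [[0,0,0],[0,0,0],0.3],
  [[0,0,0],[0,0,0],0.3],
])

```text
t: 9.05
eef_pos: [572.5, 47.8, 147.0]
tcp_rot: [3.142, 0.0, 0.0]
ft_force: [-0.7, -0.2, -0.1]
opening: 0.648
grip_force: 0.0
```

>>> move_arm([
  [[0,0,0],[0,0,-0.02],0.5],
  [[0,0,0],[0,0,-0.05],1],
  [[0,0,0],[0,0,-0.08],1],
  [[0,0,0],[0,0.05,-0.09],1],
  [[0,0,0],[0,0.1,-0.09],1],
])

```text
t: 9.68
eef_pos: [572.8, -53.0, 238.2]
tcp_rot: [3.141, -0.002, 0.002]
ft_force: [0.2, -1.0, -0.7]
opening: 0.995
grip_force: 0.0
```

>>> move_arm([
  [[0,0,0],[0,0.05,0],1],
  [[0,0,0],[0,0.1,0],1],
  [[0,0,0],[0,0.15,0.01],1],
  [[0,0,0],[0,0.178,0.02],1],
  [[0,0,0],[0,0.183,0.04],1],
])

```text
t: 10.3
eef_pos: [572.5, -237.4, 197.0]
tcp_rot: [3.141, -0.001, -0.002]
ft_force: [0.7, 0.2, -0.2]
opening: 1.0
grip_force: 0.0
```

```bash
cat > chk.py <<'E'
import sys
from h import *
s=readout.state();print(s["eef_pos"].round(1),s["t"])
for a in range(1,len(sys.argv),4):
  n,x,y,z=sys.argv[a],*map(float,sys.argv[a+1:a+4])
  for c in("top","side"):
    p=eyes.read_camera(c);u=proj(p,[x,y,z+40])
    rs=[r for r in eyes.cut_out(p,n) if np.hypot(*(np.array(r["uv"])-u))<20]
    if rs: f,q=fit([(p,rs[0]["mask"])],V[n],[x,y],z);print(n,c,f.round(1),round(q,2))
E
python3 chk.py bottle_mid 573 50 76 pot_mid 572.5 -235 0
```

```text
[ 572.5 -237.4  197. ] 10.3
bottle_mid top [573.2  50.2] 0.91
bottle_mid side [577.9  46.1] 0.85
pot_mid side [ 571.3 -234.7] 0.93
```

>>> move_arm([
  [[0,0,0],[0,0,0.035],1],
  [[0,0,0],[0,0,0.075],1],
  [[0,0,0],[0,0,0.115],1],
  [[0,0,0],[0,0,0.135],0.6],
  [[0,0,0],[0,0,0.142],0.3],
])

```text
t: 11.32
eef_pos: [572.5, -234.8, 54.5]
tcp_rot: [-3.141, 0.001, 0.001]
ft_force: [-0.2, 0.6, 0.8]
opening: 0.843
grip_force: 0.0
```

>>> move_arm([
  [[0,0,0],[0,0,0],-1],
  [[0,0,0],[0,0,0],-1],
  [[0,0,0],[0,0,0],-1],
  [[0,0,0],[0,0,0],-1],
])

```text
t: 11.82
eef_pos: [572.9, -235.4, 55.9]
tcp_rot: [3.141, -0.001, 0.0]
ft_force: [0.3, 0.3, 4.8]
opening: 0.503
grip_force: 30.0
```

>>> move_arm([
  [[0,0,0],[0,0,-0.01],-1],
  [[0,0,0],[0,0,-0.04],-1],
  [[0,0,0],[0,0,-0.085],-1],
  [[0,0,0],[-0.003,-0.02,-0.13],-1],
  [[0,0,0],[-0.014,-0.06,-0.165],-1],
])

```text
t: 12.45
eef_pos: [558.6, -175.4, 222.3]
tcp_rot: [3.141, -0.002, -0.002]
ft_force: [0.4, 0.6, -0.7]
opening: 0.502
grip_force: 30.0
```

>>> move_arm([
  [[0,0,0],[-0.012,-0.045,-0.02],-1],
  [[0,0,0],[-0.024,-0.095,-0.025],-1],
  [[0,0,0],[-0.036,-0.145,-0.025],-1],
  [[0,0,0],[-0.046,-0.195,-0.025],-1],
  [[0,0,0],[-0.056,-0.245,-0.025],-1],
])

```text
t: 13.08
eef_pos: [501.8, 71.3, 245.8]
tcp_rot: [3.142, -0.001, -0.0]
ft_force: [1.1, 0.0, -1.1]
opening: 0.502
grip_force: 30.0
```

>>> move_arm([
  [[0,0,0],[-0.01,-0.045,0],-1],
  [[0,0,0],[-0.016,-0.085,0.01],-1],
  [[0,0,0],[-0.019,-0.11,0.025],-1],
  [[0,0,0],[-0.019,-0.12,0.04],-1],
  [[0,0,0],[-0.019,-0.12,0.05],-1],
])

```text
t: 13.7
eef_pos: [483.4, 189.7, 194.4]
tcp_rot: [3.141, 0.001, 0.001]
ft_force: [-0.4, -0.6, -1.1]
opening: 0.504
grip_force: 30.0
```

```bash
sed -i 's/dr(\[e\[0\],e\[1\],110\],(255,0,0),14)/dr([e[0],e[1],110],(255,0,0),14)/' look.py; python3 look.py pot_mid 483.5 189.5 140 pics/p1.png; python3 chk.py pot_mid 483.5 189.5 140
```

```text
eef [483.4 189.7 194.4] [3.141e+00 1.000e-03 1.000e-03] 13.7 0.5036113827401263
side [481.1 190.9] 0.84
[483.8 188.9 195.2] 13.9
pot_mid side [483.4 189.2] 0.84
```

View pics/p1.png

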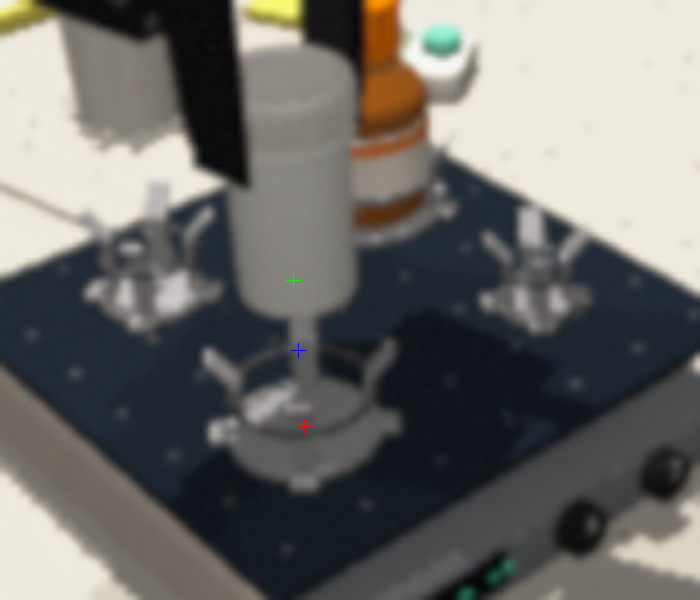

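>>> move_arm([
  [[0,0,0],[0,0,0.01],-1],
  [[0,0,0],[0,0,0.022],-1],
  [[0,0,0],[0,0,0.034],-1],
  [[0,0,0],[0,0,0.046],-1],
  [[0,0,0],[0,0,0.055],-1],
])

```text
t: 14.72
eef_pos: [484.0, 189.5, 139.4]
tcp_rot: [3.141, -0.001, 0.0]
ft_force: [2.1, -5.1, 5.8]
opening: 0.502
grip_force: 30.0
```

>>> move_arm([
  [[0,0,0],[0,0,0.004],-1],
  [[0,0,0],[0,0,0.007],-1],
  [[0,0,0],[0,0,0.009],-1],
  [[0,0,0],[0,0,0.009],-1],
])

```text
t: 15.22
eef_pos: [484.8, 188.9, 131.7]
tcp_rot: [3.14, -0.003, 0.001]
ft_force: [4.1, -9.4, 9.5]
opening: 0.5
grip_force: 30.0
```

>>> move_arm([
  [[0,0,0],[0.0005,0.001,0],-1],
  [[0,0,0],[0.001,0.002,0],-1],
  [[0,0,0],[0.001,0.003,0],-1],
  [[0,0,0],[0.001,0.003,0],-1],
])

```text
t: 15.72
eef_pos: [485.5, 187.5, 131.6]
tcp_rot: [-3.14, -0.003, -0.0]
ft_force: [1.6, 3.4, 6.7]
opening: 0.502
grip_force: 30.0
```

>>> move_arm([
  [[0,0,0],[0,-0.001,0],0.05],
  [[0,0,0],[0,-0.001,0],0.2],
  [[0,0,0],[0,-0.001,0],0.35],
  [[0,0,0],[0,-0.001,0],0.5],
  [[0,0,0],[0,-0.001,0],0.5],
])

```text
t: 16.35
eef_pos: [484.4, 187.7, 131.0]
tcp_rot: [3.141, 0.0, -0.0]
ft_force: [0.4, 0.3, -0.1]
opening: 0.748
grip_force: 0.0
```

>>> move_arm([
  [[0,0,0],[0,0,-0.01],0.5],
  [[0,0,0],[0,0,-0.04],0.6],
  [[0,0,0],[0,0,-0.075],1],
  [[0,0,0],[0,0,-0.1],1],
  [[0,0,0],[0,0.04,-0.1],1],
])

```text
t: 16.98
eef_pos: [485.2, 148.7, 233.6]
tcp_rot: [-3.141, -0.004, 0.003]
ft_force: [-0.3, -0.1, -0.2]
opening: 0.994
grip_force: 0.0
```

```bash
python3 chk.py pot_mid 485 188 76 bottle_mid 573 50 76
```

```text
[485.2 148.7 233.6] 16.975
pot_mid top [477.4 159. ] 0.09
pot_mid side [486.5 187.4] 0.88
bottle_mid top [575.  51.] 0.94
bottle_mid side [577.1  49.1] 0.89
```

>>> move_arm([
  [[0,0,0],[0.01,0.055,0],1],
  [[0,0,0],[0.02,0.11,0],1],
  [[0,0,0],[0.03,0.165,0],1],
  [[0,0,0],[0.04,0.22,0],1],
  [[0,0,0],[0.05,0.275,0],1],
])

```text
t: 18.0
eef_pos: [534.9, -128.6, 231.1]
tcp_rot: [-3.142, 0.0, 0.001]
ft_force: [1.3, 0.4, -0.6]
opening: 1.005
grip_force: 0.0
```

>>> move_arm([
  [[0,0,0],[0.01,0.055,0],1],
  [[0,0,0],[0.02,0.11,0],1],
  [[0,0,0],[0.032,0.165,0],1],
  [[0,0,0],[0.042,0.215,0.02],1],
  [[0,0,0],[0.046,0.245,0.05],1],
])

```text
t: 18.62
eef_pos: [581.3, -374.3, 180.6]
tcp_rot: [3.141, -0.001, -0.0]
ft_force: [-0.3, 0.4, -0.4]
opening: 1.002
grip_force: 0.0
```

```bash
python3 chk.py tube_mid 580.5 -372.5 0 pot_mid 486 187.5 76
```

```text
[ 581.3 -374.3  180.6] 18.625
tube_mid top [ 572.8 -361.1] 0.63
tube_mid side [ 583.5 -379.7] 0.79
pot_mid top [485.5 188.7] 0.94
pot_mid side [485.4 189. ] 0.85
```

>>> move_arm([
  [[0,0,0],[0,0,0.03],1],
  [[0,0,0],[0,0,0.065],1],
  [[0,0,0],[0,0,0.095],0.8],
  [[0,0,0],[0,0,0.11],0.4],
  [[0,0,0],[0,0,0.116],0],
])

```text
t: 19.65
eef_pos: [580.9, -371.9, 65.3]
tcp_rot: [3.141, -0.0, 0.001]
ft_force: [0.4, 0.2, 0.5]
opening: 0.747
grip_force: 0.0
```

>>> move_arm([
  [[0,0,0],[0,0,0],-0.2],
  [[0,0,0],[0,0,0],-1],
  [[0,0,0],[0,0,0],-1],
  [[0,0,0],[0,0,0],-1],
  [[0,0,0],[0,0,0],-1],
])

```text
t: 20.27
eef_pos: [580.7, -372.3, 65.5]
tcp_rot: [3.141, -0.0, 0.0]
ft_force: [0.4, 0.4, 2.9]
opening: 0.305
grip_force: 30.0
```

>>> move_arm([
  [[0,0,0],[0,0,-0.01],-1],
  [[0,0,0],[0,0,-0.04],-1],
  [[0,0,0],[0,0,-0.085],-1],
  [[0,0,0],[0,-0.02,-0.13],-1],
  [[0,0,0],[0.001,-0.06,-0.17],-1],
])

```text
t: 20.9
eef_pos: [581.3, -312.6, 237.2]
tcp_rot: [3.141, -0.001, -0.002]
ft_force: [0.3, -0.9, -0.5]
opening: 0.312
grip_force: 30.0
```

>>> move_arm([
  [[0,0,0],[0.001,-0.045,-0.02],-1],
  [[0,0,0],[0.002,-0.095,-0.025],-1],
  [[0,0,0],[0.003,-0.145,-0.025],-1],
  [[0,0,0],[0.004,-0.195,-0.025],-1],
  [[0,0,0],[0.005,-0.245,-0.025],-1],
])

```text
t: 21.52
eef_pos: [586.3, -65.6, 260.9]
tcp_rot: [3.141, -0.001, -0.0]
ft_force: [0.6, -0.3, -0.8]
opening: 0.308
grip_force: 30.0
```

>>> move_arm([
  [[0,0,0],[0.002,-0.05,0],-1],
  [[0,0,0],[0.004,-0.1,0],-1],
  [[0,0,0],[0.006,-0.15,0],-1],
  [[0,0,0],[0.0075,-0.195,0],-1],
  [[0,0,0],[0.0075,-0.22,0.01],-1],
])

```text
t: 22.15
eef_pos: [594.0, 155.0, 251.2]
tcp_rot: [-3.141, -0.002, 0.002]
ft_force: [0.3, -0.4, -0.9]
opening: 0.31
grip_force: 30.0
```

>>> move_arm([
  [[0,0,0],[0,-0.0065,0.02],-1],
  [[0,0,0],[0,-0.0065,0.045],-1],
  [[0,0,0],[0,-0.0065,0.055],-1],
])

```text
t: 22.52
eef_pos: [593.6, 159.3, 194.4]
tcp_rot: [3.141, 0.001, 0.0]
ft_force: [0.4, -0.3, 0.7]
opening: 0.307
grip_force: 30.0
```

```bash
python3 look.py tube_mid 594 159 130 pics/t1.png
```

```text
eef [593.6 159.3 194.4] [3.141e+00 1.000e-03 0.000e+00] 22.525 0.30712630755481063
top [582.5 151.8] 0.22
side [592.8 159.6] 0.83
```

View pics/t1.png

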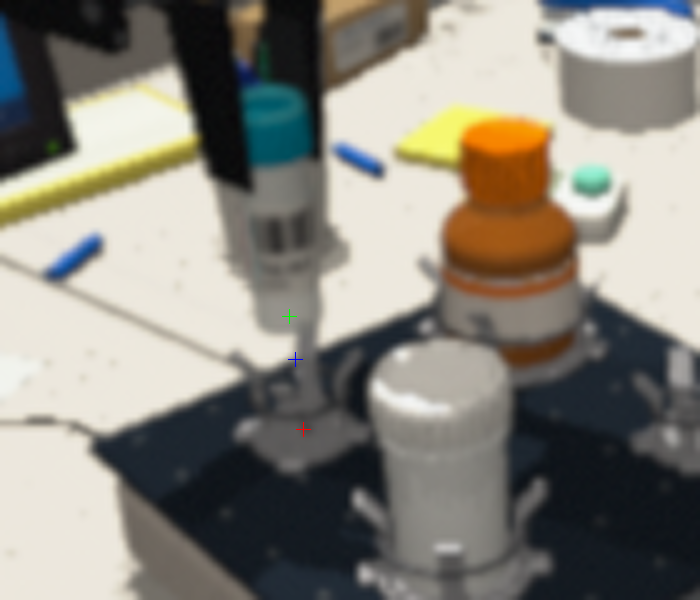

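>>> move_arm([
  [[0,0,0],[0,0,0.008],-1],
  [[0,0,0],[0,0,0.018],-1],
  [[0,0,0],[0,0,0.028],-1],
  [[0,0,0],[0,0,0.038],-1],
  [[0,0,0],[0,0,0.045],-1],
])

```text
t: 23.35
eef_pos: [594.5, 158.7, 149.7]
tcp_rot: [3.141, -0.001, 0.0]
ft_force: [2.5, -5.0, 5.4]
opening: 0.311
grip_force: 30.0
```

>>> move_arm([
  [[0,0,0],[0,0,0.004],-1],
  [[0,0,0],[0,0,0.007],-1],
  [[0,0,0],[0,0,0.009],-1],
  [[0,0,0],[0,0,0.009],-1],
])

```text
t: 23.85
eef_pos: [594.8, 158.6, 141.4]
tcp_rot: [3.141, -0.002, 0.0]
ft_force: [2.1, -6.7, 4.6]
opening: 0.31
grip_force: 30.0
```

Nearly the same lateral force as with the pot, so I'll shift 2 mm towards -y and 1 mm towards +x before releasing.

>>> move_arm([
  [[0,0,0],[0.0005,0.001,0],-1],
  [[0,0,0],[0.001,0.002,0],-1],
  [[0,0,0],[0.001,0.002,0],-1],
  [[0,0,0],[0.001,0.002,0],-1],
])

```text
t: 24.35
eef_pos: [595.4, 157.7, 141.4]
tcp_rot: [-3.141, -0.001, -0.0]
ft_force: [0.9, 0.9, 5.2]
opening: 0.312
grip_force: 30.0
```

>>> move_arm([
  [[0,0,0],[0,0,0],-0.3],
  [[0,0,0],[0,0,0],-0.15],
  [[0,0,0],[0,0,0],0],
  [[0,0,0],[0,0,0],0.2],
  [[0,0,0],[0,0,0],0.2],
])

```text
t: 24.98
eef_pos: [594.9, 157.3, 141.0]
tcp_rot: [3.141, 0.0, 0.0]
ft_force: [0.1, -0.5, -0.9]
opening: 0.592
grip_force: 0.0
```

>>> move_arm([
  [[0,0,0],[0,0,-0.01],0.2],
  [[0,0,0],[0,0,-0.04],0.3],
  [[0,0,0],[0,0,-0.075],0.5],
  [[0,0,0],[-0.005,0.01,-0.095],0.5],
  [[0,0,0],[-0.025,0.06,-0.095],0.5],
])

```text
t: 25.6
eef_pos: [570.3, 97.6, 237.5]
tcp_rot: [-3.141, -0.003, 0.003]
ft_force: [0.7, -1.4, 0.3]
opening: 0.748
grip_force: 0.0
```

>>> move_arm([
  [[0,0,0],[-0.022,0.055,0],0.5],
  [[0,0,0],[-0.044,0.11,0],0.5],
  [[0,0,0],[-0.066,0.165,0],0.5],
  [[0,0,0],[-0.088,0.22,0.01],0.5],
  [[0,0,0],[-0.108,0.27,0.03],0.5],
])

```text
t: 26.22
eef_pos: [460.8, -174.7, 206.5]
tcp_rot: [3.141, -0.002, -0.0]
ft_force: [1.4, -0.9, -0.5]
opening: 0.75
grip_force: 0.0
```

>>> move_arm([
  [[0,0,0],[-0.0055,0.018,0.02],0.5],
  [[0,0,0],[-0.0055,0.018,0.05],0.5],
  [[0,0,0],[-0.0055,0.018,0.06],0.5],
])

```text
t: 26.6
eef_pos: [455.4, -190.9, 145.0]
tcp_rot: [-3.141, 0.002, -0.001]
ft_force: [0.1, 0.6, -0.1]
opening: 0.755
grip_force: 0.0
```

```bash
python3 chk.py vial_mid 456.6 -190.8 0 tube_mid 595 157.5 76
```

```text
[ 455.4 -190.9  145. ] 26.6
vial_mid side [ 456.7 -192.6] 0.88
tube_mid top [596.6 159.7] 0.82
tube_mid side [597.7 157.7] 0.85
```

>>> move_arm([
  [[0,0,0],[0,0,0.03],0.5],
  [[0,0,0],[0,0,0.065],0.5],
  [[0,0,0],[0,0,0.09],0.3],
  [[0,0,0],[0,0,0.1],0],
  [[0,0,0],[0,0,0.1],-0.4],
])

```text
t: 27.62
eef_pos: [456.6, -190.7, 46.2]
tcp_rot: [-3.142, 0.0, 0.0]
ft_force: [-1.0, 0.3, -0.9]
opening: 0.496
grip_force: 0.0
```

>>> move_arm([
  [[0,0,0],[0,0,0],-0.5],
  [[0,0,0],[0,0,0],-1],
  [[0,0,0],[0,0,0],-1],
  [[0,0,0],[0,0,0],-1],
  [[0,0,0],[0,0,0],-1],
])

```text
t: 28.25
eef_pos: [456.9, -190.9, 46.7]
tcp_rot: [3.141, -0.001, 0.0]
ft_force: [-0.3, -0.1, 5.9]
opening: 0.202
grip_force: 30.0
```

>>> move_arm([
  [[0,0,0],[0,0,-0.01],-1],
  [[0,0,0],[0,0,-0.04],-1],
  [[0,0,0],[0,0,-0.085],-1],
  [[0,0,0],[0.001,-0.02,-0.12],-1],
  [[0,0,0],[0.003,-0.06,-0.13],-1],
])

```text
t: 28.88
eef_pos: [460.1, -131.0, 178.7]
tcp_rot: [3.14, -0.003, -0.002]
ft_force: [0.0, 0.6, -0.4]
opening: 0.201
grip_force: 30.0
```

>>> move_arm([
  [[0,0,0],[0.002,-0.05,0],-1],
  [[0,0,0],[0.004,-0.1,0],-1],
  [[0,0,0],[0.0055,-0.15,0],-1],
  [[0,0,0],[0.0055,-0.185,0],-1],
  [[0,0,0],[0.0055,-0.2,0],-1],
])

```text
t: 29.5
eef_pos: [464.7, 70.7, 176.6]
tcp_rot: [3.142, -0.0, 0.002]
ft_force: [0.1, 1.0, -0.5]
opening: 0.202
grip_force: 30.0
```

>>> move_arm([
  [[0,0,0],[0,0,0.003],-1],
  [[0,0,0],[0,0,0.003],-1],
])

```text
t: 29.75
eef_pos: [464.9, 68.4, 172.9]
tcp_rot: [3.141, 0.001, -0.001]
ft_force: [-0.6, -0.3, -0.1]
opening: 0.201
grip_force: 30.0
```

```bash
python3 look.py vial_mid 465 69.5 127 pics/v1.png
```

```text
eef [464.9  68.4 172.9] [ 3.141e+00  1.000e-03 -1.000e-03] 29.75 0.2014469196884286
side [465.6  68.7] 0.55
```

View pics/v1.png

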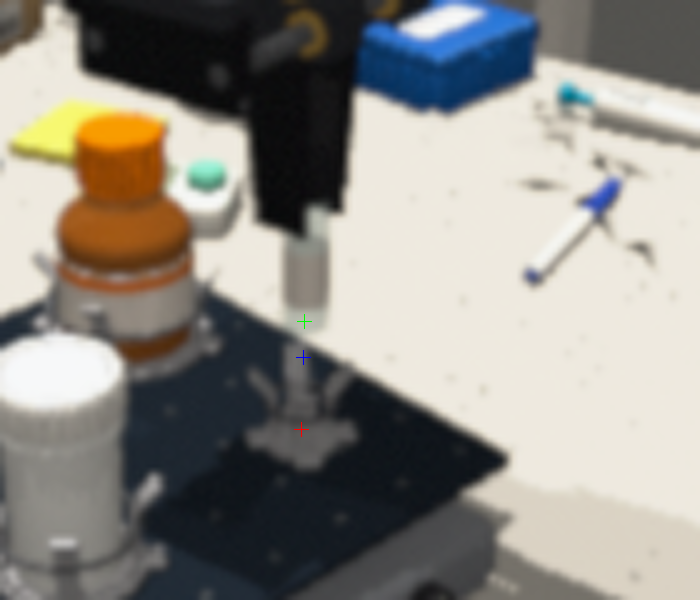

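>>> move_arm([
  [[0,0,0],[-0.002,-0.0035,0.006],-1],
  [[0,0,0],[-0.002,-0.0035,0.014],-1],
  [[0,0,0],[-0.002,-0.0035,0.022],-1],
  [[0,0,0],[-0.002,-0.0035,0.028],-1],
  [[0,0,0],[-0.002,-0.0035,0.03],-1],
])

```text
t: 30.58
eef_pos: [463.2, 72.7, 142.8]
tcp_rot: [3.141, -0.0, 0.0]
ft_force: [0.8, -1.0, 3.5]
opening: 0.203
grip_force: 30.0
```

>>> move_arm([
  [[0,0,0],[0,0,0.003],-1],
  [[0,0,0],[0,0,0.006],-1],
  [[0,0,0],[0,0,0.008],-1],
  [[0,0,0],[0,0,0.008],-1],
])

```text
t: 31.08
eef_pos: [463.3, 72.6, 135.1]
tcp_rot: [3.141, -0.0, 0.0]
ft_force: [2.2, -2.5, 0.4]
opening: 0.2
grip_force: 30.0
```

Low forces; I'll nudge slightly along them and continue down.

>>> move_arm([
  [[0,0,0],[0.001,0.001,0.003],-1],
  [[0,0,0],[0.001,0.001,0.006],-1],
  [[0,0,0],[0.001,0.001,0.009],-1],
  [[0,0,0],[0.001,0.001,0.011],-1],
  [[0,0,0],[0.001,0.001,0.011],-1],
])

```text
t: 31.7
eef_pos: [464.0, 71.7, 123.9]
tcp_rot: [3.141, 0.0, 0.0]
ft_force: [3.4, -3.3, -0.4]
opening: 0.204
grip_force: 30.0
```

>>> move_arm([
  [[0,0,0],[0,0,0.001],-1],
  [[0,0,0],[0,0,0.002],-1],
  [[0,0,0],[0,0,0.002],-1],
])

```text
t: 32.08
eef_pos: [464.5, 71.7, 122.7]
tcp_rot: [3.141, -0.002, 0.0]
ft_force: [2.1, -3.8, 8.5]
opening: 0.202
grip_force: 30.0
```

Seated (fz 8.5 N at the expected height). I'll ease sideways 1 mm, release and retreat.

>>> move_arm([
  [[0,0,0],[0.001,0.001,0],-1],
  [[0,0,0],[0.001,0.001,0],-1],
  [[0,0,0],[0.001,0.001,0],-1],
])

```text
t: 32.45
eef_pos: [465.2, 71.1, 122.6]
tcp_rot: [-3.141, -0.001, -0.0]
ft_force: [1.8, -1.2, 9.0]
opening: 0.204
grip_force: 30.0
```

>>> move_arm([
  [[0,0,0],[0,0,0],-0.5],
  [[0,0,0],[0,0,0],-0.3],
  [[0,0,0],[0,0,0],-0.1],
  [[0,0,0],[0,0,0],0.1],
  [[0,0,0],[0,0,0],0.1],
])

```text
t: 33.08
eef_pos: [464.9, 70.8, 122.0]
tcp_rot: [3.142, 0.0, 0.0]
ft_force: [0.6, -0.7, -0.3]
opening: 0.543
grip_force: 0.0
```

>>> move_arm([
  [[0,0,0],[0,0,-0.01],0.1],
  [[0,0,0],[0,0,-0.04],0.2],
  [[0,0,0],[0,0,-0.08],0.2],
  [[0,0,0],[0,0,-0.12],0.2],
  [[0,0,0],[0,0.04,-0.13],0.2],
])

```text
t: 33.7
eef_pos: [465.7, 31.5, 255.2]
tcp_rot: [3.141, -0.005, 0.003]
ft_force: [1.0, -1.1, -0.6]
opening: 0.6
grip_force: 0.0
```

>>> move_arm([
  [[0,0,0],[0,0.05,0],0.2],
  [[0,0,0],[0,0.1,0],0.2],
  [[0,0,0],[0,0.15,0],0.2],
  [[0,0,0],[0,0.2,0],0.2],
  [[0,0,0],[0,0.22,0],0.2],
])

```text
t: 34.33
eef_pos: [464.8, -191.3, 252.7]
tcp_rot: [3.141, -0.0, -0.002]
ft_force: [0.2, 0.4, -0.4]
opening: 0.599
grip_force: 0.0
```

```bash
python3 chk.py vial_mid 465 71 76 tube_mid 595 157.5 76 pot_mid 485 188 76 bottle_mid 573 50 76; python3 - <<'E'
from h import *
ps=eyes.read_camera("side");pt=eyes.read_camera("top")
a=cv2.resize(ps["img"][130:290,130:360,::-1],(690,480),interpolation=2)
cv2.imwrite("pics/end.png",a)
for n in("marker_mid","timer_mid"): print(n,eyes.cut_out(pt,n)[0]["uv"])
E
```

```text
[ 464.8 -191.3  252.7] 34.325
vial_mid top [464.4  71.1] 0.56
vial_mid side [465.4  72.1] 0.74
tube_mid top [595.9 159.7] 0.82
tube_mid side [603.6 152.6] 0.78
pot_mid top [484.7 189.7] 0.94
pot_mid side [491.  182.8] 0.78
bottle_mid top [575.3  51.4] 0.91
bottle_mid side [575.6  49. ] 0.89
marker_mid [202.3, 175.0]
timer_mid [286.3, 132.6]
```

View pics/end.png

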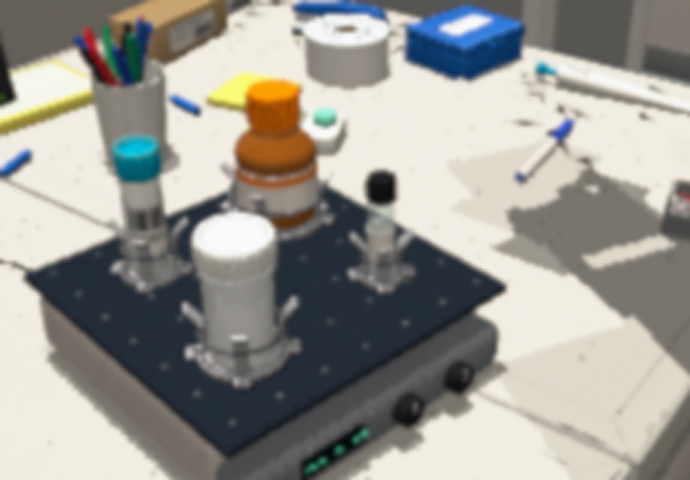

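All four vessels stand upright in their clamps. The pot is at (238,295), the tube at (138,210), the bottle at (277,150) and the vial at (381,230). The marker and timer look untouched, and the gripper is clear of everything.

```bash
python3 -c "
from cell import env
print(env.job_done())"
```

```text
the job is handed in; nothing more can be done
None
```

I stood the vial, tube, pot and amber bottle upright in their matching clamps, let go, and handed the job in at about 35 s. The final picture shows all four seated and the marker and timer apparently where they were; the judge's result was not returned.

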